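# Prop a tipped column rack on its kickstand and hold it upright

### The job

The chromatography column rack on the bench is tipped back on its stops with its kickstand folded up. Flip the kickstand down past its springy centre until it snaps fully home, and only then raise the rack by its round top bar until it is upright and the kickstand's rubber foot stands on the base plate. Finish while still holding the bar like that (do not let go: it would tip back again), and leave the other things on the bench where they are.

Things in the scene. Friction and masses are not known exactly. Their poses are not given: they have to be found in the camera images.
- stand_base: The stand's base, fixed to the bench: grey plate 230 mm along its x (-130 to +100 mm) by 250 mm along y, 12 mm thick; origin on the bench under the rack's hinge line, z up. +x points roughly away from the robot (kickstand on the -x side). Two dark posts at x +62, y +-92 mm, 104 mm high, stop the rack tipped towards +x. Ears at y +-109 mm rise to 48 mm.
- rack (a joint): Tip of the rack about the hinge line: 0 upright, positive tipped towards the base's +x. Starts at the stops, about 0.42 rad, and falls back there unless held (2 to 4 N at the bar). With the kickstand home the foot meets the plate at 0; pull 2 to 4 mm farther at the bar to make it bear. With the kickstand folded nothing stops it at upright (range to -0.45).
- rack_hinge (a point): Middle of the rack's hinge line, 30 mm above the bench over the base's origin. Axes of the rack: y along the hinge line (the base's y), z up along the rack, x square to it; they tip with the rack.
- panel_top (a point): Middle of the top edge of the rack's 4 mm thick panel, 165 mm from the hinge line. Aluminium rack: 200 mm wide along y, posts 16 mm square at y +-92 mm that reach 254 mm from the hinge; three steel columns 150 mm long on its +x face.
- grip_bar: The rack's top bar, plain round steel 16 mm thick, 168 mm free length between the posts, along the base's y axis; origin at its centre, 240 mm from the hinge line in the rack's plane; 67 mm free between it and the panel below. The round bar can turn between the fingers as the rack tips.
- kickstand (a joint): Swing of the kickstand about its hub: 0 folded (pointing to the rack's +y and 15 degrees up), turning downwards to 2.007 home (10 degrees past straight down, at a stop). A spring drives it back to 0 below about 0.55 rad and snaps it home by itself beyond about 0.9 rad; it takes 1 to 3 N at mid-leg. The leg is a straight steel rod 12 mm thick.
- hub (a point): Centre of the kickstand's hub, on its turning axis, which is the rack's x axis; in the rack's axes from the hinge: x -32, y -30, z +115 mm. Hub 34 mm across, on the -x face of the panel.
- leg_foot: Rubber ball foot, 18 mm across, on the kickstand's end; origin at its centre, 126 mm from the hub's turning axis and 55 mm farther to the rack's -x side than the hub: the leg runs straight from hub to foot and splays outwards equally all round its swing. Standing on the plate its centre is 21 mm above the bench.
- amber_bottle: Bystander: brown bottle 86 mm across, 190 mm high; origin under its centre.
- small_bottle: Bystander: brown bottle 60 mm across, 130 mm high; origin under its centre.
- beaker: Bystander: glass beaker 68 mm across, 90 mm high; origin under its centre.
- wrench: Bystander: steel wrench 140 mm long, lying flat along its x axis; origin under its middle.
- vial_tray: Bystander: white divided tray 90 x 110 x 35 mm; origin under its centre.
- end_nut: Bystander: loose steel nut, a cylinder 22 mm across and 20 mm high, standing on the base plate near its -x, -y corner; origin under its centre.
- wash_jar: Bystander: glass jar 64 mm across, 70 mm high; origin under its centre.

How it is judged:
By the outcome, as a careful person would: the job done as asked, in the order asked, and still so for the second after the job is handed in, while the arm keeps its last pose, push and grip.
It also fails if it takes over 48 s, if anything falls off the work surface, if the arm or the gripper's body presses on something with over 40 N, if the wrist force passes 120 N, or if a joint passes its speed limit or range.

### The arm

A 6-joint arm with a two-finger parallel gripper is mounted at the origin on the work surface. World frame = base frame: x ahead of the robot, y to its left, z up, the work surface at z = 0. Lengths are in mm, angles in degrees, forces in N, time in s.
With the tool pointing down it reaches from about 325 to 775 mm from the base axis. Payload 5.5 kg.
Tool frame: the origin (TCP) lies at the very end of the fingers, on their centre line; the grasp point (between the pads) lies 19 mm behind it; z points along the fingers, y is the line along which they close (so a half turn about z gives the same grasp; the last joint's range is limited). The gripper opens to 88 mm and grips with 3 to 60 N. Pads are 20 mm wide; open, the fingers measure 115 mm over their backs; the gripper's body (75 mm by 178 mm) begins 61 mm behind the grasp point.
Start: joints at [-70.858, 5.22, 70.514, -0, 104.267, -3.249], TCP at [228.558, -554.777, 222.631] pointing down, gripper open.
Joint ranges: [-164.24, 164.24], [-49.07, 125.15], [9.68, 141.18], [-86.29, 266.29], [3.28, 154.24], [-151.56, 151.56]. Speed limits (degrees/s): [147.25, 147.25, 172.46, 180, 180, 180].

### API

Orientations are given as a 3x3 rotation matrix whose columns are the frame's x, y, z axes.
In Python, from station import manip, get_image, camera_info gives the robot as it stands.
- The arm moves only by the shell command python3 -m pendant 'ROWS' [FORCE]. ROWS is JSON, a list of rows, each an object of numbers: "jaw": the opening, from -1 (shut) to 1 (fully open); "tx", "ty", "tz": the shift along the tool's x, y, z in units of 500 mm (1.0 is 500 mm); "ax", "ay", "az": the turn, a rotation vector about the tool's x, y, z in units of 360 degrees (1.0 is 360 degrees). In form: [{"jaw": .., "tx": .., "ty": .., "tz": .., "ax": .., "ay": .., "az": ..}, ...]. A call has 1 to 12 rows; each row shifts and turns the commanded pose from where the row before left it, along the tool's axes as they then stand; what a row does not reach is not made up. A row lasts 1/8 s, in which the tool goes at most 62.5 mm and 10.7 degrees, less where a joint would pass 70% of its speed; a pose out of reach is approached as far as the arm can. A call with a number of a shift or a turn outside -1 to 1 is refused whole. A call with a gripper value outside its range is refused whole. The fingers move at their own pace and stop on an object; FORCE is the grip in N (left out, the last holds). Time passes only in rows, so rows that do not move let the fingers close. It gives the time, the measured TCP pose, the force, the opening and the grip force at its end, in the units of the state.
- manip.get_state(): the state, without advancing time (a new reading comes with each control period).
- get_image(name): name is "side" or "top" or "wrist"; returns the picture (420x560x3 uint8, blue, green, red); there is no depth.
- camera_info(name): a dict with "vfov" (degrees; the focal length in pixels is half the picture's height over the tangent of half this angle, whatever the lens; pixels are square), "cx", "cy" (the principal point, pixels), "position" and "orientation" of the camera in the world; the wrist camera has in their place "tool_from_camera" (4x4, takes a point from camera to tool coordinates, whose origin is the TCP and whose axes are the flange's). Camera axes: x right, y up, looking along -z (the intrinsics and any distortion apply to the point x, -y, -z); pixel columns grow to the right and rows downward; lengths in mm; the calibration is good to about 2 mm. A picture is of the moment at which its call begins: read the wrist's pose just before it. camera_info takes no time and is no camera call.
- manip.close_job(): hands the job in; it is judged then, once.
The state is a dict: "t": time; "joint_pos": joint angles; "joint_velocities": joint speeds; "tau": joint torques, N m; "ee_pos": TCP position; "orientation": TCP orientation; "contact_force": force on the tool from outside, world axes, zero at the start; "ft_torque": the same for the moment, N m; "width": opening from 0.0 (shut) to 1.0 (fully open); "grasp_force": force on a finger pad.
Only numpy, scipy, OpenCV 4.12 (cv2) and the standard library are available. Lean on these libraries where they do the work, as an engineer would, in place of code of your own. Each camera call takes 0.05 s, during which the arm holds its last target. There are 200 camera calls.

## Working session

There is one attempt and no reset: what is moved stays moved. The work goes in short steps, Python scripts to look and compute and a shell command to move; the robot and the scene stay as the last step left them, time stands still between calls to the robot, and variables do not carry over. Pictures are saved under pics/ and viewed, at most 10 in all, crops included, and the job is handed in when it is done.

```bash
mkdir -p pics; ls; python3 - <<'E'
from station import manip,get_image,camera_info
import cv2,json
for n in ("side","top"):
    cv2.imwrite(f"pics/{n}0.png",get_image(n)); print(n,camera_info(n))
print(camera_info("wrist"))
print(manip.get_state())
E
```

```text
pics
side {'vfov': 47.11285118822336, 'cx': 278.97432952766366, 'cy': 202.9517721582169, 'position': array([ 147.55966041, -864.22598067, 1259.74786733]), 'orientation': array([[ 0.89855168,  0.33346272, -0.28531998],
       [-0.43875788,  0.66802674, -0.60102562],
       [-0.00981826,  0.66523897,  0.74656595]])}
top {'vfov': 48.82669132784196, 'cx': 278.45698635904506, 'cy': 209.85534515497383, 'position': array([ 268.05547992,    8.35538924, 1471.44922829]), 'orientation': array([[ 4.14970729e-02,  9.76477745e-01, -2.11587351e-01],
       [-9.99138404e-01,  4.04149361e-02, -9.43834074e-03],
       [-6.65040409e-04,  2.11796711e-01,  9.77313517e-01]])}
{'vfov': 70.96525619854964, 'cx': 275.27042987579483, 'cy': 210.85366445135514, 'tool_from_camera': array([[ 5.15874785e-04,  9.66871331e-01,  2.55263713e-01,
         6.91509982e+01],
       [ 9.99999862e-01, -5.24724897e-04, -3.34291676e-05,
        -1.59257072e-01],
       [ 1.01621522e-04,  2.55263695e-01, -9.66871468e-01,
        -1.62954155e+02],
       [ 0.00000000e+00,  0.00000000e+00,  0.00000000e+00,
         1.00000000e+00]])}
{'t': 0.1, 'joint_pos': array([-7.08586144e+01,  5.26060056e+00,  7.05735977e+01, -2.00847128e-03,
        1.04265567e+02, -3.24879592e+00]), 'joint_velocities': array([-0.06624339, -0.0326161 , -0.129008  ,  0.03102279, -0.00791376,
       -0.02513051]), 'tau': array([ 3.53902702e-03, -4.47854733e+01, -4.07570672e+01,  7.00424798e-02,
        2.84487050e-02, -1.09950802e-04]), 'ee_pos': array([ 228.45081968, -554.53482109,  221.61468916]), 'orientation': array([[ 9.24614620e-01,  3.80903453e-01, -6.03044366e-04],
       [ 3.80903924e-01, -9.24613179e-01,  1.63381928e-03],
       [ 6.47446367e-05, -1.74035516e-03, -9.99998483e-01]]), 'contact_force': array([-0.39926019, -0.9553771 , -0.26358021]), 'ft_torque': array([0.03731382, 0.06792463, 0.01074659]), 'grasp_force': 0.0, 'width': 0.9976795560699556}
```

View pics/side0.png

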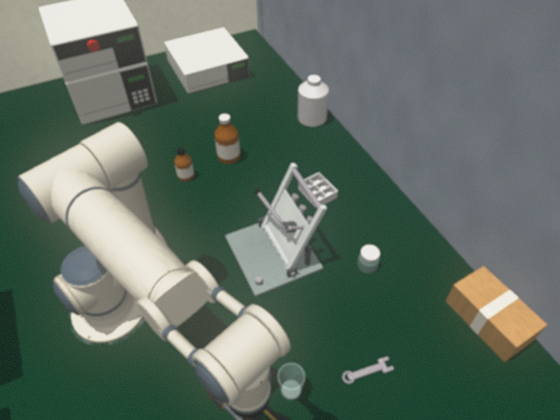

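View pics/top0.png

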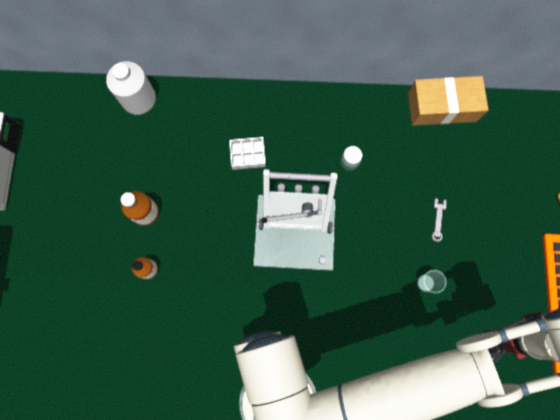

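The side view shows the rack near (290,225) with its bar from (294,167) to (323,208). In the top view the plate corners are near (254,267), (334,270) and (335,193), the bar runs (268,176) to (334,178), and the foot is near (264,222). I'll zoom in on both.

```bash
python3 - <<'E'
import cv2,numpy as np
a=cv2.imread("pics/side0.png")[150:300,215:345]; b=cv2.imread("pics/top0.png")[160:280,245:345]
a=cv2.resize(a,None,fx=3.8,fy=3.8,interpolation=cv2.INTER_CUBIC)[:570]; b=cv2.resize(b,(300,360),interpolation=cv2.INTER_CUBIC)
o=np.zeros((570,800,3),np.uint8); o[:a.shape[0],:494]=a; o[:360,500:800]=b
cv2.imwrite("pics/z0.png",o)
E
```

```text
(no output)
```

View pics/z0.png

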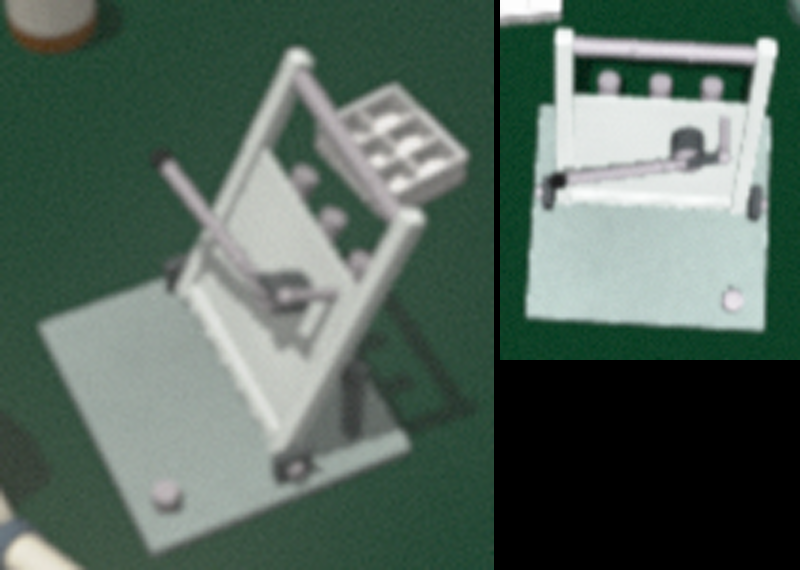

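The crops show the bar's axis ends: side (303,80) and (398,205), top (575,46) and (757,54) in crop pixels. The foot is at side (162,158) and top (557,181), and the plate corners are clear. I'll triangulate these.

```bash
cat > h.py <<'E'
import numpy as np
from station import camera_info,manip
def ray(n,u,v,st=None):
    c=camera_info(n); f=210/np.tan(np.radians(c["vfov"]/2))
    d=np.array([(u-c["cx"])/f,-(v-c["cy"])/f,-1.])
    if n=="wrist":
        T=c["tool_from_camera"]; R=np.array(st["orientation"])
        return R@T[:3,3]+np.array(st["ee_pos"]), R@T[:3,:3]@d
    return np.array(c["position"]),np.array(c["orientation"])@d
def plane(r,z): return r[0]+r[1]*(z-r[0][2])/r[1][2]
def tri(*rs):
    A=0;b=0
    for p,d in rs:
        d=d/np.linalg.norm(d);P=np.eye(3)-np.outer(d,d);A=A+P;b=b+P@p
    x=np.linalg.solve(A,b); return x,[round(float(np.linalg.norm(np.cross(x-p,d/np.linalg.norm(d)))),1) for p,d in rs]
E
python3 - <<'E'
from h import *
np.set_printoptions(precision=1,suppress=True)
S=lambda u,v:ray("side",215+u/3.8,150+v/3.8)
T=lambda u,v:ray("top",245+(u-500)/3,160+v/3)
P={"barL":((303,80),(575,46)),"barR":((398,205),(757,54)),"foot":((162,158),(557,181)),"hub":((285,295),(690,157)),"nut":((167,490),(733,298)),"cNL":((40,325),(527,316)),"cNR":((152,548),(765,328)),"panTL":((268,150),(573,95))}
for k,(a,b) in P.items(): print(k,*tri(S(*a),T(*b)))
for q in ((527,316),(765,328),(770,118),(540,106)): print("top plate",plane(T(*q),12))
for q in ((40,325),(152,548),(408,438)): print("side plate",plane(S(*q),12))
E
```

```text
barL [632.1  47.2 244.3] [1.9, 1.9]
barR [ 624.5 -117.8  266.2] [1.5, 1.5]
foot [513.6  59.5 199.3] [1.8, 1.8]
hub [556.2 -67.6 142.7] [4.3, 4.3]
nut [ 428.9 -122.    30.5] [0.8, 0.8]
cNL [404.   91.8   9.8] [1.4, 1.4]
cNR [ 400.  -157.1   17.2] [0.3, 0.3]
panTL [602.7  49.2 176.2] [1.5, 1.5]
top plate [402.4  91.9  12. ]
top plate [ 400.2 -157.6   12. ]
top plate [ 626.5 -159.3   12. ]
top plate [629.6  89.8  12. ]
side plate [405.  90.  12.]
side plate [ 401.4 -154.2   12. ]
side plate [ 631.3 -153.    12. ]
```

```bash
python3 -m pendant '[{"jaw":-1,"tz":-0.1,"az":0.021},{"jaw":-1,"tz":-0.1,"az":0.021},{"jaw":-1,"tz":-0.1,"az":0.02},{"jaw":-1,"tz":-0.06},{"jaw":-1}]' 20
python3 -m pendant '[{"jaw":-1,"tx":0.051,"ty":-0.094},{"jaw":-1,"tx":0.051,"ty":-0.094},{"jaw":-1,"tx":0.051,"ty":-0.094},{"jaw":-1,"tx":0.051,"ty":-0.094},{"jaw":-1,"tx":0.051,"ty":-0.094},{"jaw":-1,"tx":0.051,"ty":-0.094},{"jaw":-1,"tx":0.051,"ty":-0.094},{"jaw":-1,"tx":0.051,"ty":-0.094},{"jaw":-1,"tx":0.051,"ty":-0.094},{"jaw":-1,"tx":0.051,"ty":-0.094},{"jaw":-1,"tx":0.051,"ty":-0.094},{"jaw":-1,"tx":0.051,"ty":-0.094}]'
```

```text
validation failed for argument at $[0]...
validation failed for argument at $[0]...
```

```bash
python3 -m pendant '[{"jaw":-1,"tx":0,"ty":0,"tz":-0.1,"ax":0,"ay":0,"az":0.021},{"jaw":-1,"tx":0,"ty":0,"tz":-0.1,"ax":0,"ay":0,"az":0.021},{"jaw":-1,"tx":0,"ty":0,"tz":-0.1,"ax":0,"ay":0,"az":0.02},{"jaw":-1,"tx":0,"ty":0,"tz":-0.06,"ax":0,"ay":0,"az":0},{"jaw":-1,"tx":0,"ty":0,"tz":0,"ax":0,"ay":0,"az":0}]' 20
```

```text
t: 0.72
ee_pos: [228.7, -555.2, 405.0]
orientation: [[1.0, 0.001, 0.002], [0.001, -1.0, -0.004], [0.002, 0.004, -1.0]]
contact_force: [-0.3, 0.3, -0.3]
width: 0.47
grasp_force: 0.0
```

```bash
python3 -m pendant '[{"jaw":-1,"tx":0.051,"ty":-0.094,"tz":0,"ax":0,"ay":0,"az":0},{"jaw":-1,"tx":0.051,"ty":-0.094,"tz":0,"ax":0,"ay":0,"az":0},{"jaw":-1,"tx":0.051,"ty":-0.094,"tz":0,"ax":0,"ay":0,"az":0},{"jaw":-1,"tx":0.051,"ty":-0.094,"tz":0,"ax":0,"ay":0,"az":0},{"jaw":-1,"tx":0.051,"ty":-0.094,"tz":0,"ax":0,"ay":0,"az":0},{"jaw":-1,"tx":0.051,"ty":-0.094,"tz":0,"ax":0,"ay":0,"az":0},{"jaw":-1,"tx":0.051,"ty":-0.094,"tz":0,"ax":0,"ay":0,"az":0},{"jaw":-1,"tx":0.051,"ty":-0.094,"tz":0,"ax":0,"ay":0,"az":0},{"jaw":-1,"tx":0.051,"ty":-0.094,"tz":0,"ax":0,"ay":0,"az":0},{"jaw":-1,"tx":0.051,"ty":-0.094,"tz":0,"ax":0,"ay":0,"az":0},{"jaw":-1,"tx":0.051,"ty":-0.094,"tz":0,"ax":0,"ay":0,"az":0},{"jaw":-1,"tx":0.051,"ty":-0.094,"tz":0,"ax":0,"ay":0,"az":0}]'
python3 -m pendant '[{"jaw":-1,"tx":0,"ty":0,"tz":0.1,"ax":0,"ay":0,"az":0},{"jaw":-1,"tx":0,"ty":0,"tz":0.1,"ax":0,"ay":0,"az":0},{"jaw":-1,"tx":0,"ty":0,"tz":0,"ax":0,"ay":0,"az":0}]'
python3 - <<'E'
from station import *
import cv2
s=manip.get_state(); print(s["ee_pos"],s["joint_pos"])
cv2.imwrite("pics/w1.png",get_image("wrist"))
E
```

```text
t: 2.22
ee_pos: [534.4, 11.3, 399.8]
orientation: [[1.0, 0.001, -0.003], [0.001, -1.0, 0.0], [-0.003, -0.0, -1.0]]
contact_force: [-0.3, -0.3, 0.0]
width: 0.008
grasp_force: 0.0
t: 2.6
ee_pos: [531.5, 9.9, 294.0]
orientation: [[1.0, 0.002, -0.015], [0.002, -1.0, 0.001], [-0.015, -0.001, -1.0]]
contact_force: [-0.3, -0.1, -0.4]
width: 0.005
grasp_force: 0.0
[531.4683036    9.90491683 293.96526465] [-2.59869809e+00 -3.00927137e+00  7.15659878e+01 -1.47895345e-03
  1.12301422e+02  8.73027499e+01]
```

View pics/w1.png

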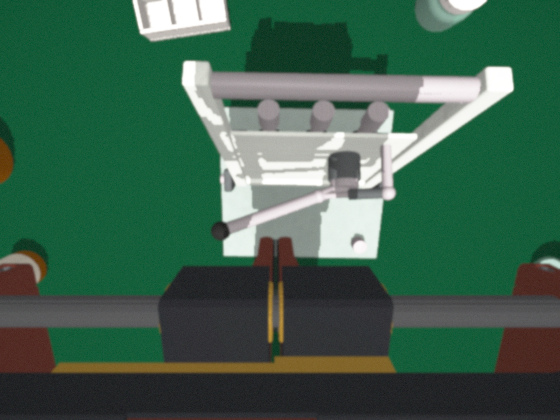

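The wrist view shows the fingertips at about (275,240), the leg from the hub (345,190) to the foot (220,231), and the bar from (213,85) to (482,89). I'll check these rays against the predicted poses.

```bash
python3 - <<'E'
from h import *
np.set_printoptions(precision=1,suppress=True)
s=manip.get_state()
W=lambda u,v:ray("wrist",u,v,s)
S=lambda u,v:ray("side",215+u/3.8,150+v/3.8)
T=lambda u,v:ray("top",245+(u-500)/3,160+v/3)
print("foot",tri(W(220,231),S(162,158),T(557,181)),plane(W(220,231),200))
print("barL",tri(W(213,85),S(303,80),T(575,46)),"barR",tri(W(482,89),S(398,205),T(757,54)))
print([plane(W(*q),250) for q in((213,85),(482,89))])
for q in((222,256),(378,257)): print(plane(W(*q),12))
E
```

```text
foot (array([513.1,  60. , 200.1]), [1.6, 2.4, 1.4]) [512.2  61.5 200. ]
barL (array([633. ,  49.7, 242.6]), [3.1, 2.2, 3.1]) barR (array([ 625.9, -117.7,  265.5]), [2.2, 0.5, 2.7])
[array([632.3,  51.4, 250. ]), array([ 630.2, -128.4,  250. ])]
[403.4  97.5  12. ]
[ 402.2 -160.1   12. ]
```

```bash
python3 -m pendant '[{"jaw":-1,"tx":0.006,"ty":-0.004,"tz":0.07,"ax":0,"ay":0,"az":0},{"jaw":-1,"tx":0.003,"ty":0,"tz":0.06,"ax":0,"ay":0,"az":0},{"jaw":-1,"tx":0,"ty":0,"tz":0.03,"ax":0,"ay":0,"az":0},{"jaw":-1,"tx":0,"ty":0,"tz":0,"ax":0,"ay":0,"az":0}]'
python3 -m pendant '[{"jaw":-1,"tx":-0.015,"ty":0,"tz":0.035,"ax":0,"ay":0,"az":0},{"jaw":-1,"tx":-0.015,"ty":0,"tz":0.035,"ax":0,"ay":0,"az":0},{"jaw":-1,"tx":-0.015,"ty":0,"tz":0.035,"ax":0,"ay":0,"az":0}]'
```

```text
t: 3.15
ee_pos: [538.6, 11.4, 223.7]
orientation: [[1.0, 0.001, 0.001], [0.001, -1.0, -0.0], [0.001, 0.0, -1.0]]
contact_force: [-0.9, -0.1, -0.1]
width: 0.004
grasp_force: 0.0
t: 3.52
ee_pos: [516.9, 11.6, 173.0]
orientation: [[1.0, 0.001, 0.005], [0.001, -1.0, 0.0], [0.005, -0.0, -1.0]]
contact_force: [0.6, 0.4, 2.4]
width: 0.007
grasp_force: 0.8
```

```bash
python3 -m pendant '[{"jaw":-1,"tx":-0.014,"ty":0,"tz":0.035,"ax":0,"ay":0,"az":0},{"jaw":-1,"tx":-0.014,"ty":0,"tz":0.035,"ax":0,"ay":0,"az":0},{"jaw":-1,"tx":-0.015,"ty":0,"tz":0.035,"ax":0,"ay":0,"az":0},{"jaw":-1,"tx":-0.015,"ty":0,"tz":0.035,"ax":0,"ay":0,"az":0},{"jaw":-1,"tx":0,"ty":0,"tz":0,"ax":0,"ay":0,"az":0}]'
python3 - <<'E'
from station import *
import cv2,numpy as np
print(manip.get_state()["ee_pos"])
a=get_image("side")[130:330,185:385]; b=get_image("wrist")
o=np.zeros((420,800,3),np.uint8); o[:400,:400]=cv2.resize(a,(400,400),interpolation=cv2.INTER_CUBIC); o[:300,400:]=cv2.resize(b,(400,300)); cv2.imwrite("pics/p2.png",o)
E
```

```text
t: 4.15
ee_pos: [487.1, 11.5, 101.2]
orientation: [[1.0, 0.001, 0.001], [0.001, -1.0, 0.0], [0.001, -0.0, -1.0]]
contact_force: [0.2, 0.9, 0.2]
width: 0.005
grasp_force: 0.0
[487.05142825  11.46993127 101.24291409]
```

View pics/p2.png

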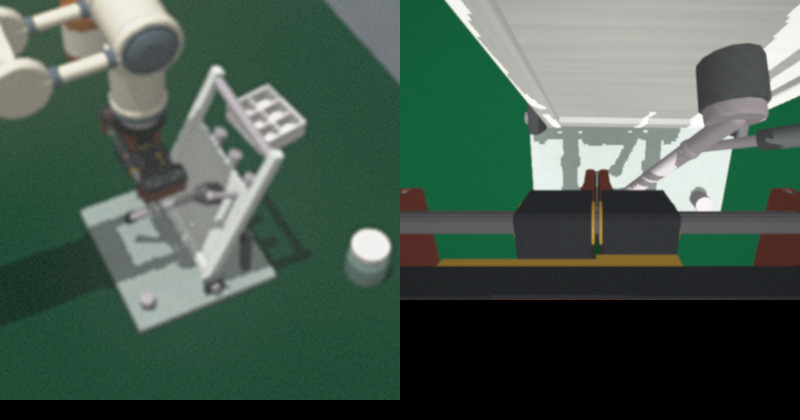

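The picture shows the leg still leaning on the finger at about 45° below horizontal, with the foot at crop (130,218), so it hasn't gone home. I'll push farther, down and towards −y.

```bash
python3 -m pendant '[{"jaw":-1,"tx":-0.01,"ty":0.02,"tz":0.023,"ax":0,"ay":0,"az":0},{"jaw":-1,"tx":-0.01,"ty":0.02,"tz":0.023,"ax":0,"ay":0,"az":0},{"jaw":-1,"tx":0,"ty":0.03,"tz":0,"ax":0,"ay":0,"az":0},{"jaw":-1,"tx":0,"ty":0.03,"tz":0,"ax":0,"ay":0,"az":0},{"jaw":-1,"tx":0,"ty":0,"tz":0,"ax":0,"ay":0,"az":0},{"jaw":-1,"tx":0,"ty":0,"tz":0,"ax":0,"ay":0,"az":0}]'
python3 - <<'E'
from station import *
import cv2,numpy as np
a=get_image("side")[130:330,185:385]; b=get_image("wrist")
o=np.zeros((420,800,3),np.uint8); o[:400,:400]=cv2.resize(a,(400,400),interpolation=cv2.INTER_CUBIC); o[:300,400:]=cv2.resize(b,(400,300)); cv2.imwrite("pics/p3.png",o)
E
```

```text
t: 5.0
ee_pos: [477.1, -38.6, 77.4]
orientation: [[1.0, 0.001, 0.0], [0.001, -1.0, 0.0], [0.0, -0.0, -1.0]]
contact_force: [-0.4, -0.3, 0.2]
width: 0.002
grasp_force: 0.0
```

View pics/p3.png

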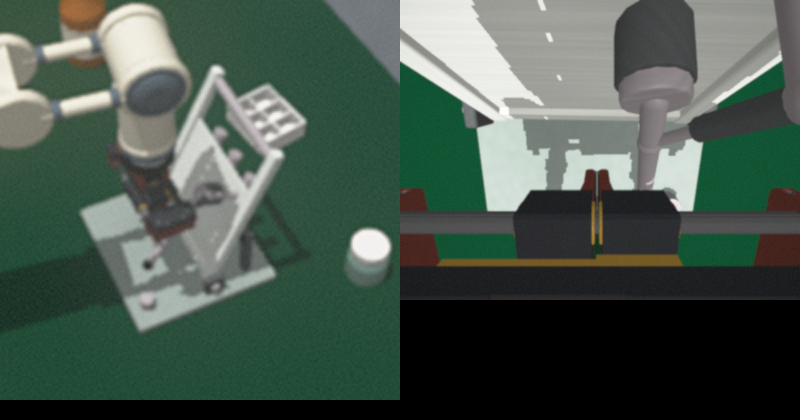

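The side view shows the leg now swung down, with the foot at crop (148,265), i.e. about (259,262) in the full side image. I'll check that against the home position and retreat.

```bash
python3 -c "
from h import *
print(plane(ray('side',259,262.5),57))"
python3 -m pendant '[{"jaw":-1,"tx":0,"ty":-0.04,"tz":0,"ax":0,"ay":0,"az":0},{"jaw":-1,"tx":-0.03,"ty":-0.02,"tz":-0.06,"ax":0,"ay":0,"az":0},{"jaw":-1,"tx":-0.03,"ty":0,"tz":-0.1,"ax":0,"ay":0,"az":0},{"jaw":-1,"tx":0,"ty":0,"tz":-0.12,"ax":0,"ay":0,"az":0},{"jaw":-1,"tx":0,"ty":0,"tz":-0.12,"ax":0,"ay":0,"az":0},{"jaw":-1,"tx":0,"ty":0,"tz":-0.12,"ax":0,"ay":0,"az":0},{"jaw":0,"tx":0,"ty":0,"tz":-0.06,"ax":0,"ay":0,"az":0},{"jaw":1,"tx":0,"ty":0,"tz":0,"ax":0,"ay":0,"az":0}]'
python3 -m pendant '[{"jaw":1,"tx":0,"ty":0,"tz":0,"ax":0,"ay":0,"az":-0.025},{"jaw":1,"tx":0,"ty":0,"tz":0,"ax":0,"ay":0,"az":-0.025},{"jaw":1,"tx":0,"ty":0,"tz":0,"ax":0,"ay":0,"az":-0.025},{"jaw":1,"tx":0,"ty":0,"tz":0,"ax":0,"ay":0,"az":-0.025},{"jaw":1,"tx":0,"ty":0,"tz":0,"ax":0,"ay":0,"az":-0.025},{"jaw":1,"tx":0,"ty":0,"tz":0,"ax":0,"ay":0,"az":-0.025},{"jaw":1,"tx":0,"ty":0,"tz":0,"ax":0,"ay":0,"az":-0.025},{"jaw":1,"tx":0,"ty":0,"tz":0,"ax":0,"ay":0,"az":-0.025},{"jaw":1,"tx":0,"ty":0,"tz":0,"ax":0,"ay":0,"az":-0.025},{"jaw":1,"tx":0,"ty":0,"tz":0,"ax":0,"ay":0,"az":-0.025},{"jaw":1,"tx":0,"ty":0,"tz":0,"ax":0,"ay":0,"az":0}]'
```

```text
[447.85744315 -85.09385906  57.        ]
t: 6.1
ee_pos: [447.4, -8.2, 369.8]
orientation: [[1.0, 0.002, 0.005], [0.002, -1.0, -0.0], [0.005, 0.0, -1.0]]
contact_force: [0.1, -0.0, -0.5]
width: 0.19
grasp_force: 0.0
t: 7.48
ee_pos: [446.7, -8.3, 365.1]
orientation: [[-0.0, 1.0, -0.003], [1.0, 0.0, 0.0], [0.0, -0.003, -1.0]]
contact_force: [0.2, 0.1, -0.2]
width: 0.996
grasp_force: 0.0
```

The foot sits exactly at the predicted home spot (448,-85). Next I'll go above the bar.

```bash
python3 -m pendant '[{"jaw":1,"tx":-0.013,"ty":0.09,"tz":0,"ax":0,"ay":0,"az":0},{"jaw":1,"tx":-0.013,"ty":0.09,"tz":0,"ax":0,"ay":0,"az":0},{"jaw":1,"tx":-0.013,"ty":0.09,"tz":0,"ax":0,"ay":0,"az":0},{"jaw":1,"tx":-0.013,"ty":0.096,"tz":0,"ax":0,"ay":0,"az":0},{"jaw":1,"tx":0,"ty":0,"tz":0.06,"ax":0,"ay":0,"az":0},{"jaw":1,"tx":0,"ty":0,"tz":0,"ax":0,"ay":0,"az":0}]'
python3 - <<'E'
from station import *
import cv2,pickle
s=manip.get_state(); print(s["ee_pos"],s["orientation"]); pickle.dump(s,open("s4.pkl","wb"))
cv2.imwrite("pics/w4.png",get_image("wrist"))
E
```

```text
t: 8.22
ee_pos: [629.9, -34.2, 331.4]
orientation: [[0.001, 1.0, -0.01], [1.0, -0.001, 0.001], [0.001, -0.01, -1.0]]
contact_force: [-0.8, 0.2, 0.2]
width: 0.996
grasp_force: 0.0
[629.87358707 -34.17144055 331.39490573] [[ 0.00136218  0.99995374 -0.00952163]
 [ 0.99999853 -0.00135224  0.00105125]
 [ 0.00103832 -0.00952305 -0.99995412]]
```

View pics/w4.png

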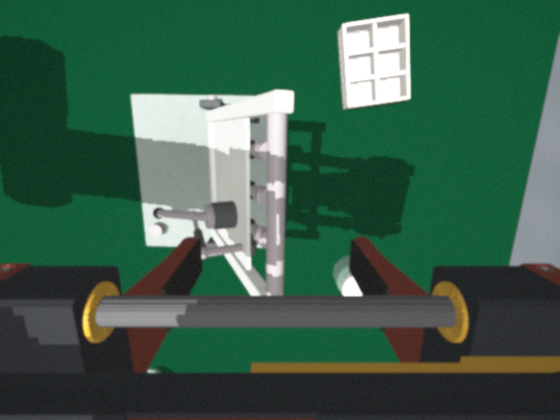

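The wrist view shows the bar (column 276) centred between the fingers (195 to 355). I'll descend and grip.

```bash
python3 -m pendant '[{"jaw":1,"tx":0,"ty":0,"tz":0.06,"ax":0,"ay":0,"az":0},{"jaw":1,"tx":0,"ty":0,"tz":0.06,"ax":0,"ay":0,"az":0},{"jaw":1,"tx":0,"ty":0,"tz":0.05,"ax":0,"ay":0,"az":0},{"jaw":1,"tx":0,"ty":0,"tz":0.03,"ax":0,"ay":0,"az":0},{"jaw":1,"tx":0,"ty":0,"tz":0,"ax":0,"ay":0,"az":0}]'
python3 -m pendant '[{"jaw":-1,"tx":0,"ty":0,"tz":0,"ax":0,"ay":0,"az":0},{"jaw":-1,"tx":0,"ty":0,"tz":0,"ax":0,"ay":0,"az":0},{"jaw":-1,"tx":0,"ty":0,"tz":0,"ax":0,"ay":0,"az":0},{"jaw":-1,"tx":0,"ty":0,"tz":0,"ax":0,"ay":0,"az":0},{"jaw":-1,"tx":0,"ty":0,"tz":0,"ax":0,"ay":0,"az":0},{"jaw":-1,"tx":0,"ty":0,"tz":0,"ax":0,"ay":0,"az":0},{"jaw":-1,"tx":0,"ty":0,"tz":0,"ax":0,"ay":0,"az":0},{"jaw":-1,"tx":0,"ty":0,"tz":0,"ax":0,"ay":0,"az":0}]' 25
```

```text
t: 8.9
ee_pos: [629.3, -34.1, 237.8]
orientation: [[-0.001, 1.0, 0.0], [1.0, 0.001, -0.0], [-0.0, 0.0, -1.0]]
contact_force: [-0.2, 0.7, -0.3]
width: 1.001
grasp_force: 0.0
t: 9.9
ee_pos: [629.1, -34.3, 237.0]
orientation: [[-0.001, 1.0, -0.002], [1.0, 0.001, 0.0], [0.0, -0.002, -1.0]]
contact_force: [-5.1, 0.1, 0.5]
width: 0.174
grasp_force: 25.0
```

Gripped: opening 15 mm at 25 N. Now I'll raise along the arc, stopping just short of upright.

```bash
python3 -m pendant '[{"jaw":-1,"tx":0,"ty":-0.0155,"tz":-0.007,"ax":0,"ay":0,"az":0},{"jaw":-1,"tx":0,"ty":-0.0155,"tz":-0.006,"ax":0,"ay":0,"az":0},{"jaw":-1,"tx":0,"ty":-0.016,"tz":-0.0055,"ax":0,"ay":0,"az":0},{"jaw":-1,"tx":0,"ty":-0.016,"tz":-0.005,"ax":0,"ay":0,"az":0},{"jaw":-1,"tx":0,"ty":-0.0165,"tz":-0.004,"ax":0,"ay":0,"az":0},{"jaw":-1,"tx":0,"ty":-0.0165,"tz":-0.004,"ax":0,"ay":0,"az":0},{"jaw":-1,"tx":0,"ty":-0.0165,"tz":-0.003,"ax":0,"ay":0,"az":0},{"jaw":-1,"tx":0,"ty":-0.0165,"tz":-0.003,"ax":0,"ay":0,"az":0},{"jaw":-1,"tx":0,"ty":-0.0165,"tz":-0.002,"ax":0,"ay":0,"az":0},{"jaw":-1,"tx":0,"ty":-0.0165,"tz":-0.0015,"ax":0,"ay":0,"az":0},{"jaw":-1,"tx":0,"ty":0,"tz":0,"ax":0,"ay":0,"az":0}]'
```

```text
t: 11.28
ee_pos: [548.2, -33.6, 259.0]
orientation: [[-0.002, 1.0, 0.002], [1.0, 0.002, 0.001], [0.001, 0.002, -1.0]]
contact_force: [0.6, 4.9, 2.0]
width: 0.172
grasp_force: 25.0
```

```bash
python3 -m pendant '[{"jaw":-1,"tx":0,"ty":-0.01,"tz":-0.001,"ax":0,"ay":0,"az":0},{"jaw":-1,"tx":0,"ty":-0.008,"tz":0,"ax":0,"ay":0,"az":0},{"jaw":-1,"tx":0,"ty":-0.006,"tz":0,"ax":0,"ay":0,"az":0},{"jaw":-1,"tx":0,"ty":0,"tz":0,"ax":0,"ay":0,"az":0},{"jaw":-1,"tx":0,"ty":0,"tz":0,"ax":0,"ay":0,"az":0}]'
python3 -m pendant '[{"jaw":-1,"tx":0,"ty":-0.004,"tz":0,"ax":0,"ay":0,"az":0},{"jaw":-1,"tx":0,"ty":0,"tz":0,"ax":0,"ay":0,"az":0},{"jaw":-1,"tx":0,"ty":0,"tz":0,"ax":0,"ay":0,"az":0}]'
python3 -m pendant '[{"jaw":-1,"tx":0,"ty":-0.004,"tz":0,"ax":0,"ay":0,"az":0},{"jaw":-1,"tx":0,"ty":0,"tz":0,"ax":0,"ay":0,"az":0},{"jaw":-1,"tx":0,"ty":0,"tz":0,"ax":0,"ay":0,"az":0}]'
```

```text
t: 11.9
ee_pos: [536.6, -33.7, 259.4]
orientation: [[-0.002, 1.0, 0.002], [1.0, 0.002, 0.001], [0.001, 0.002, -1.0]]
contact_force: [0.8, 5.6, 2.3]
width: 0.177
grasp_force: 25.0
t: 12.28
ee_pos: [534.6, -33.7, 259.4]
orientation: [[-0.002, 1.0, 0.002], [1.0, 0.002, 0.001], [0.001, 0.002, -1.0]]
contact_force: [0.9, 5.3, 2.4]
width: 0.176
grasp_force: 25.0
t: 12.65
ee_pos: [532.6, -33.7, 259.3]
orientation: [[-0.002, 1.0, 0.002], [1.0, 0.002, 0.001], [0.001, 0.002, -1.0]]
contact_force: [0.6, 5.5, 1.9]
width: 0.176
grasp_force: 25.0
```

```bash
python3 -m pendant '[{"jaw":-1,"tx":0,"ty":-0.004,"tz":0,"ax":0,"ay":0,"az":0},{"jaw":-1,"tx":0,"ty":0,"tz":0,"ax":0,"ay":0,"az":0},{"jaw":-1,"tx":0,"ty":0,"tz":0,"ax":0,"ay":0,"az":0}]'
python3 -m pendant '[{"jaw":-1,"tx":0,"ty":-0.004,"tz":0,"ax":0,"ay":0,"az":0},{"jaw":-1,"tx":0,"ty":0,"tz":0,"ax":0,"ay":0,"az":0},{"jaw":-1,"tx":0,"ty":0,"tz":0,"ax":0,"ay":0,"az":0}]'
python3 - <<'E'
from station import *
import cv2,numpy as np
a=get_image("side"); b=get_image("top")
o=np.zeros((600,800,3),np.uint8); o[:500,:500]=cv2.resize(a[140:300,190:350],(500,500),interpolation=cv2.INTER_CUBIC); o[:400,500:]=cv2.resize(b[130:290,230:350],(300,400),interpolation=cv2.INTER_CUBIC); cv2.imwrite("pics/p5.png",o)
E
```

```text
t: 13.02
ee_pos: [530.7, -33.7, 259.4]
orientation: [[-0.002, 1.0, 0.002], [1.0, 0.002, 0.001], [0.001, 0.002, -1.0]]
contact_force: [1.8, 4.9, 2.7]
width: 0.176
grasp_force: 25.0
t: 13.4
ee_pos: [529.5, -33.7, 259.4]
orientation: [[-0.002, 1.0, 0.004], [1.0, 0.002, 0.001], [0.001, 0.004, -1.0]]
contact_force: [4.6, 5.7, 1.5]
width: 0.177
grasp_force: 25.0
```

View pics/p5.png

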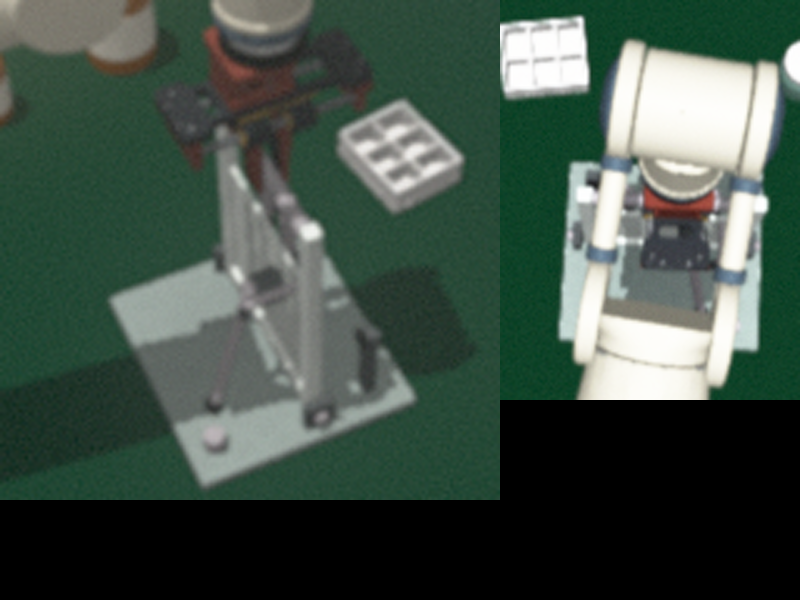

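The picture shows the rack upright, the foot down on the plate at crop (213,405) and the nut untouched at (215,438). Force at the bar began to rise at x≈531, which is foot contact, so I'll pull a bit more to make it bear.

```bash
python3 -m pendant '[{"jaw":-1,"tx":0,"ty":-0.003,"tz":0,"ax":0,"ay":0,"az":0},{"jaw":-1,"tx":0,"ty":0,"tz":0,"ax":0,"ay":0,"az":0},{"jaw":-1,"tx":0,"ty":0,"tz":0,"ax":0,"ay":0,"az":0}]'
python3 -m pendant '[{"jaw":-1,"tx":0,"ty":-0.003,"tz":0,"ax":0,"ay":0,"az":0},{"jaw":-1,"tx":0,"ty":0,"tz":0,"ax":0,"ay":0,"az":0},{"jaw":-1,"tx":0,"ty":0,"tz":0,"ax":0,"ay":0,"az":0},{"jaw":-1,"tx":0,"ty":0,"tz":0,"ax":0,"ay":0,"az":0}]'
```

```text
t: 13.88
ee_pos: [528.7, -33.7, 259.5]
orientation: [[-0.002, 1.0, 0.006], [1.0, 0.002, 0.001], [0.001, 0.006, -1.0]]
contact_force: [8.2, 4.6, 1.2]
width: 0.179
grasp_force: 25.0
t: 14.38
ee_pos: [528.0, -33.6, 259.5]
orientation: [[-0.003, 1.0, 0.008], [1.0, 0.003, 0.001], [0.001, 0.008, -1.0]]
contact_force: [11.5, 5.7, 0.9]
width: 0.174
grasp_force: 25.0
```

```bash
python3 -c "
from station import manip
print(manip.close_job())"
```

```text
the job is handed in; nothing more can be done
None
```

I handed the job in at about 14.4 s. The kickstand snapped home first, then the rack was raised upright with the foot bearing on the plate (about 11.5 N at the bar). The bar is still gripped, and nothing else on the bench was disturbed as far as I saw.

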